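# True up a frame corner and hold it square

## Task

The corner of a small wooden frame hangs on one pivot bolt and its swinging stud has been left splayed open. Bring the stud back to square with the plate using the assembly square: pick the square up by its red handle, and press it, lying flat at bench-top level between the timbers, into the inside corner so that one of its legs lies flush along the plate and the other flush along the stud, with no gap. Finish while still gripping the square and pressing it lightly but firmly against both timbers, as if someone were about to drive the second screw; leave the wax tin, spray bottle and tape measure where they are.

Things in the scene. Friction and masses are not known exactly. Their poses are not given: they have to be found in the camera images.
- plate: The frame's fixed timber (pale wood), 34 x 180 mm, 33 mm high. Origin on the pivot bolt's axis at bench-top height; x points across the plate, away from the stud, y along it, z up. Inner face at x = +18 mm, timber from y = -150 to +30 mm. A steel strap, 22 mm wide, 36 mm up, reaches from it over the bolt.
- bolt: The upright pivot bolt that carries the stud, its head 36 to 40 mm above the bench; same origin and axes as the plate; fixed.
- stud_end (a point): Middle of the stud's free end, 150 mm from the bolt axis, 17 mm up. The stud is a pale timber 30 mm wide (faces 15 mm either side of its middle line), 2 to 32 mm above the bench, rounded (15 mm radius) about the bolt; square, it points along the plate's -x, and the inside corner is on its -y side.
- stud (a joint): Angle of the stud, rad: 0 = square to the plate; positive = splayed open (free end swung toward the plate's +y); negative = swung in past square, with a stop at -0.15. It moves by friction of about 0.12 N m and stays where it is left.
- square: Loose aluminium square, 0.35 kg. Origin at its underside, below the middle of its red handle (18 mm thick, 60 long, 14 to 66 mm up, running along (1,1)). Legs 20 mm wide, 24 high; their outer faces lie at x=+42 and y=+42 mm and run from the heel (42,42) to (42,-78) and (-78,42); a low brace joins the ends. Seated, its axes match the plate's: +x face on the plate, +y face on the stud.
- heel (a point): The square's outer corner, at its underside, where the two outer faces meet. Seated it lies at x = +18, y = -15 mm in the plate's axes, at bench-top height.
- wax_tin: Round tan tin with dark top, 70 mm across, 32 mm high, a bystander; origin under its centre.
- spray_bottle: Pale bottle with blue spray head, 185 mm tall, a bystander; origin under its centre.
- tape_measure: Yellow tape measure, 34 x 84 x 68 mm high, a bystander; origin under its centre.

How it is judged:
At the end, for the whole second after the job is handed in: Stud within 0.03 rad of square; the square flat (0.05 rad, at most 8 mm above the bench), parallel to the plate within 0.03 rad, heel within 3 mm of the inside corner each way, pressing plate and stud with over 1 N each, at rest and gripped (over 5 N) (value of joint stud between -0.03 and 0.03 rad and angle between the x axis of square and the x axis of plate, either way round below 0.03 rad and angle between square's own z axis and vertical below 0.05 rad and x of heel in the frame of plate between 0.015 and 0.021 m and y of heel in the frame of plate between -0.018 and -0.012 m and height (world z) of heel below 0.008 m and contact force between square and plate above 1 N and contact force between square and bolt above 1 N and contact force between the fingers and square above 5 N and linear speed of square below 0.01 m/s); the arm keeps its last pose, push and grip.
It fails at once if the wax tin is pushed more than 30 mm away or knocked over (distance of wax_tin from where it was at the start of the episode above 0.03 m or angle between wax_tin's own z axis and vertical above 0.5 rad).
It fails at once if the spray bottle is pushed more than 30 mm away or knocked over (distance of spray_bottle from where it was at the start of the episode above 0.03 m or angle between spray_bottle's own z axis and vertical above 0.5 rad).
It fails at once if the tape measure is pushed more than 30 mm away or knocked over (distance of tape_measure from where it was at the start of the episode above 0.03 m or angle between tape_measure's own z axis and vertical above 0.5 rad).
It fails at once if the square is forced against a timber with more than 60 N (contact force between square and plate above 60 N or contact force between square and bolt above 60 N).
It also fails if it takes over 51 s, if anything falls off the work surface, if the arm or the gripper's body presses on something with over 40 N, if the wrist force passes 120 N, or if a joint passes its speed limit or range.

## Robot

A 6-joint arm with a two-finger parallel gripper is mounted at the origin on the work surface; the furniture and walls round the work are solid. World frame = base frame: x ahead of the robot, y to its left, z up, the work surface at z = 0. Lengths are in m, angles in rad, forces in N, time in s.
With the tool pointing down it reaches from about 0.25 to 0.725 m from the base axis. Payload 4 kg.
Tool frame: the origin (TCP) lies on the centre line of the jaws, within the pads' length; the fingertips stand 17 mm ahead of it and the grasp point (between the pads) lies 2 mm behind it; z points along the fingers, y is the line along which they close (so a half turn about z gives the same grasp; the last joint's range is limited). The gripper opens to 85 mm and grips with 20 to 120 N. Pads are 22 mm wide; open, the fingers measure 114 mm over their backs; the gripper's body (76 mm by 85 mm) begins 54 mm behind the grasp point. The pads swing forward as they close: fully open they stand 13 mm farther back than shut.
Start: joints at [1.235, 0.241, 0.005, 1.335, 0, 1.571], TCP at [0.165, 0.472, 0.248] pointing down, gripper open.
Joint ranges: [-2.72, 2.72], [-1.05, 1.87], [-1.09, 1.28], [-1.99, 2.15], [-1.42, 1.44], [-3.14, 3.14]. Speed limits (rad/s): [2.79, 2.79, 3.14, 3.14, 3.14, 3.14].

## Interface

Orientations are given as a 3x3 rotation matrix whose columns are the frame's x, y, z axes.
In Python, from station import * gives the robot as it stands.
- The arm moves only by the shell command python3 -m pendant 'ROWS' [FORCE]. ROWS is JSON, a list that holds one entry, the list of rows, each a list of 7 numbers: the opening, from 0 (shut) to 1 (fully open), then the shift along the tool's x, y, z in cm, then the turn, a rotation vector about the tool's x, y, z in rad. A call has 1 to 8 rows; each row shifts and turns the commanded pose from where the row before left it, along the tool's axes as they then stand; what a row does not reach is not made up. A row lasts 1/12 s, in which the tool goes at most 41.7 mm and 7.16 degrees, less where a joint would pass 70% of its speed; a pose out of reach is approached as far as the arm can. A call with a gripper value outside its range is refused whole. The fingers move at their own pace and stop on an object; FORCE is the grip in N (left out, the last holds). Time passes only in rows, so rows that do not move let the fingers close. It gives the time, the measured TCP pose, the force, the opening and the grip force at its end, in the units of the state.
- sense(): the state, without advancing time (a new reading comes with each control period).
- grab_frame(name): name is "scene" or "top" or "wrist"; returns the picture (400x640x3 uint8, red, green, blue); there is no depth.
- camera_model(name): a dict with "intrinsics" (3x3 intrinsics, pixels), "cam_to_world" (4x4, takes a point from camera to world coordinates). Camera axes: x right, y down, z forward; pixel columns grow to the right and rows downward; lengths in m; the calibration is good to about 2 mm. A picture is of the moment at which its call begins: read the wrist's pose just before it. camera_model takes no time and is no camera call; for the wrist camera it gives the pose at the moment of the call.
- job_done(): hands the job in; it is judged then, once.
The state is a dict: "time_s": time; "joint_pos": joint angles; "joint_vel": joint speeds; "joint_efforts": joint torques, N m; "position": TCP position; "tcp_rot": TCP orientation; "wrist_force": force on the tool from outside, world axes, zero at the start; "ft_torque": the same for the moment, N m; "width": finger opening in m; "gripper_force": force on a finger pad.
Only numpy, scipy, OpenCV 4.12 (cv2) and the standard library are available. Lean on these libraries where they do the work, as an engineer would, in place of code of your own. Each camera call takes 0.05 s, during which the arm holds its last target. There are 200 camera calls.

## Working session

There is one attempt and no reset: what is moved stays moved. The work goes in short steps, Python scripts to look and compute and a shell command to move; the robot and the scene stay as the last step left them, time stands still between calls to the robot, and variables do not carry over. Pictures are saved under pics/ and viewed, at most 10 in all, crops included, and the job is handed in when it is done.

```bash
mkdir -p pics
python3 - <<'E'
from station import *
import cv2,numpy as np
for n in("scene","top"):
    cv2.imwrite(f"pics/{n}0.png",grab_frame(n)[:,:,::-1]); m=camera_model(n); print(n,np.round(m["intrinsics"],1).tolist(),np.round(m["cam_to_world"],3).tolist())
s=sense();print(s["time_s"],s["position"],np.round(s["tcp_rot"],3).tolist())
E
```

```text
scene [[439.2, 0.0, 312.7], [0.0, 439.2, 203.5], [0.0, 0.0, 1.0]] [[-0.644, -0.532, 0.551, 0.089], [-0.765, 0.452, -0.459, 0.317], [-0.005, -0.717, -0.698, 0.645], [0.0, 0.0, 0.0, 1.0]]
top [[433.7, 0.0, 322.6], [0.0, 433.7, 191.5], [0.0, 0.0, 1.0]] [[0.076, -0.973, 0.217, 0.363], [-0.997, -0.074, 0.018, -0.071], [-0.002, -0.218, -0.976, 1.002], [0.0, 0.0, 0.0, 1.0]]
0.1 [0.16458579 0.47156772 0.24748964] [[-0.944, 0.33, -0.001], [0.33, 0.944, -0.002], [0.0, -0.002, -1.0]]
```

View pics/top0.png

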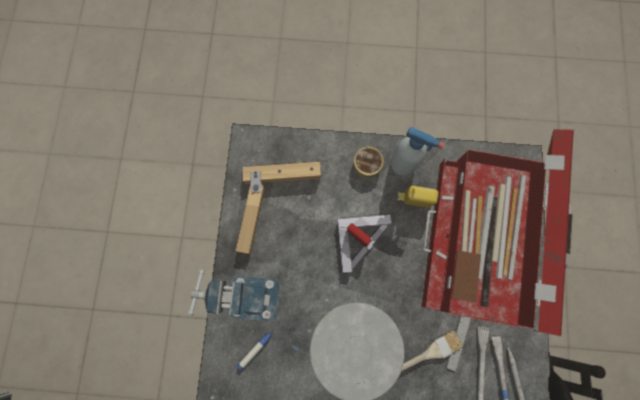

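View pics/scene0.png

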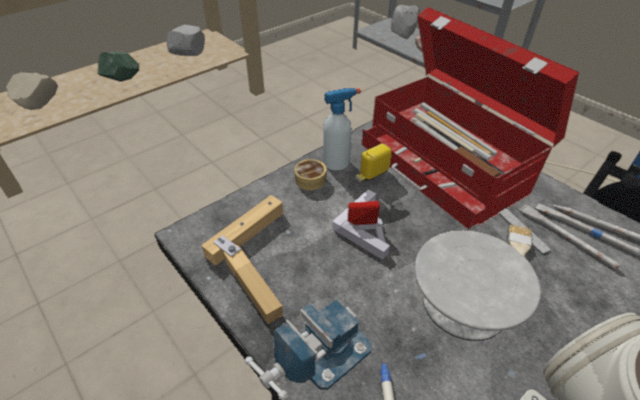

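The top view shows the plate at about (243–320, 172), with the bolt near (256, 182) and the stud's free end near (243, 252). The square's heel is near (339, 220), its handle near (360, 235), and the tin, bottle and tape are up and to the right. Next I'll zoom in.

```bash
cat > h.py <<'E'
import numpy as np,cv2
from station import *
def px2w(n,uv,z,m=None):
    m=m or camera_model(n);K=np.array(m["intrinsics"]);T=np.array(m["cam_to_world"])
    uv=np.atleast_2d(np.array(uv,float));d=np.c_[uv,np.ones(len(uv))]@np.linalg.inv(K).T@T[:3,:3].T
    return T[:3,3]+d*((z-T[2,3])/d[:,2])[:,None]
E
python3 - <<'E'
from h import *
i=cv2.imread("pics/top0.png")
c=cv2.resize(i[150:290,230:420],None,fx=4,fy=4,interpolation=cv2.INTER_CUBIC);cv2.imwrite("pics/topc.png",c)
b,g,r=[i[:,:,k].astype(int) for k in range(3)]
m=((r>110)&(g<70)&(b<70)); m[:, 410:]=0
ys,xs=np.nonzero(m);print("handle",len(xs),px2w("top",[[xs.mean(),ys.mean()]],.066), cv2.minAreaRect(np.c_[xs,ys].astype(np.float32)))
print(sense()["joint_pos"])
E
```

```text
handle 165 [[ 0.48495569 -0.13998752  0.066     ]] ((359.6039733886719, 233.03961181640625), (25.61094856262207, 6.754535675048828), 39.289405822753906)
[1.23499136e+00 2.41363171e-01 3.86010938e-03 1.33520689e+00
 8.57353803e-06 1.57080408e+00]
```

View pics/topc.png

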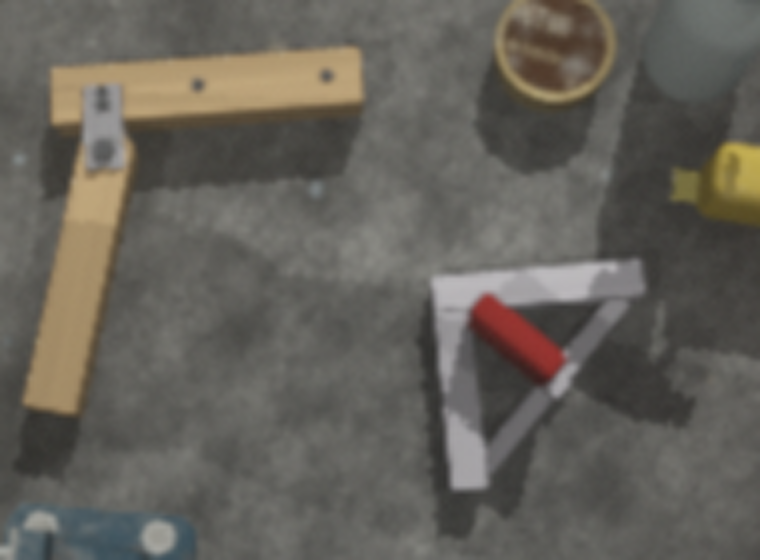

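The crop shows sharp features: plate back edge (50,68)–(361,48), bolt head (101,150), stud end corners (24,404) and (78,413), and square heel (432,278) with leg ends (641,260) and (452,490).

Run:
```python
from h import *
f=lambda c,z:px2w("top",(np.array(c,float)+.5)/4-.5+[230,150],z)[:,:2]
pb=f([[50,68],[361,48]],.033);d=pb[0]-pb[1];print("plate",pb,np.linalg.norm(d),"yaw",np.arctan2(-d[0],d[1]))
print("bolt",f([[101,150]],.04))
s=f([[24,404],[78,413]],.032);print("studend",s,s.mean(0))
q=f([[432,278],[641,260],[452,490]],.024);a=q[0]-q[1];b=q[0]-q[2];print("sq",q,np.linalg.norm(a),np.linalg.norm(b),"yaw",np.arctan2(-a[0],a[1]),np.arctan2(b[1],b[0]))
print("handle ends",f([[484,303],[551,375]],.066))
print("tin",f([[555,45]],.032),"tape",f([[745,185]],.068))
```

```text
plate [[ 0.62328761  0.13798092]
 [ 0.64896415 -0.04086893]] 0.18068357536081286 yaw 0.14259051827058203
bolt [[0.57542743 0.10186011]]
studend [[0.42972154 0.13002122]
 [0.42706282 0.09951644]] [0.42839218 0.11476883]
sq [[ 0.51882076 -0.09146223]
 [ 0.538221   -0.20963903]
 [ 0.40120167 -0.11066449]] 0.11975860941635404 0.11917624317177437 yaw 0.1627116079735914 0.16183032187403618
handle ends [[ 0.50057561 -0.11966709]
 [ 0.46436121 -0.15804069]]
tin [[ 0.65961352 -0.15324808]] tape [[ 0.5764245  -0.25863721]]
```

```bash
R='[1,-2.8,-2.62,0,0,0,0]'; python3 -m pendant '[[[1,-2.8,-2.62,0,0,0,0],[1,-2.8,-2.62,0,0,0,0],[1,-2.8,-2.62,0,0,0,0],[1,-2.8,-2.62,0,0,0,0],[1,-2.8,-2.62,0,0,0,0],[1,-2.8,-2.62,0,0,0,0],[1,-2.8,-2.62,0,0,0,0],[1,-2.8,-2.62,0,0,0,0]]]'
python3 -m pendant '[[[1,-2.8,-2.62,0,0,0,0],[1,-2.8,-2.62,0,0,0,0],[1,-2.8,-2.62,0,0,0,0],[1,-2.8,-2.62,0,0,0,0],[1,-2.8,-2.62,0,0,0,0],[1,-2.8,-2.62,0,0,0,0],[1,-2.8,-2.62,0,0,0,0],[1,-2.8,-2.62,0,0,0,0]]]'
python3 -m pendant '[[[1,-2.8,-2.62,0,0,0,0.12],[1,0,0,0,0,0,0.124],[1,0,0,0,0,0,0.124],[1,0,0,0,0,0,0.124],[1,0,0,0,0,0,0.124],[1,0,0,0,0,0,0.124],[1,0,0,0,0,0,0.124],[1,0,0,0,0,0,0.124]]]'
python3 -m pendant '[[[1,0,0,0,0,0,0.124],[1,0,0,0,0,0,0.124],[1,0,0,0,0,0,0.124],[1,0,0,0,0,0,0.124],[1,0,0,0,0,0,0.124],[1,0,0,0,0,0,0.124],[1,0,0,0,0,0,0.124],[1,0,0,0,0,0,0]]]'
python3 -c "from station import *;s=sense();print(s['joint_pos'])"
```

```text
time_s: 0.77
position: [0.3073, 0.1985, 0.2481]
tcp_rot: [[-0.944, 0.329, -0.0], [0.329, 0.944, -0.0], [0.0, -0.0, -1.0]]
wrist_force: [1.2, 1.0, 0.1]
width: 0.0852
gripper_force: 0.0
time_s: 1.43
position: [0.4498, -0.0733, 0.248]
tcp_rot: [[-0.944, 0.33, -0.001], [0.33, 0.944, 0.0], [0.001, 0.0, -1.0]]
wrist_force: [0.5, 0.9, 0.1]
width: 0.0854
gripper_force: 0.0
time_s: 2.1
position: [0.467, -0.1053, 0.2477]
tcp_rot: [[-0.238, 0.971, -0.001], [0.971, 0.238, 0.0], [0.001, -0.001, -1.0]]
wrist_force: [0.4, -0.1, -0.1]
width: 0.0854
gripper_force: 0.0
time_s: 2.77
position: [0.4671, -0.1052, 0.2478]
tcp_rot: [[0.583, 0.812, -0.001], [0.812, -0.583, 0.0], [-0.0, -0.001, -1.0]]
wrist_force: [0.4, 0.2, 0.6]
width: 0.0852
gripper_force: 0.0
[-2.21596260e-01  1.99730069e-01 -4.86632176e-02  1.32358364e+00
 -1.40441507e-05  1.97212837e+00]
```

```bash
python3 -m pendant '[[[1,-0.92,1.71,2,0,0,0],[1,-0.93,1.71,2,0,0,0],[1,0,0,2.8,0,0,0],[1,0,0,0,0,0,0],[1,0,0,0,0,0,0]]]'
python3 - <<'E'
from h import *
m=camera_model("wrist");i=grab_frame("wrist")[:,:,::-1];cv2.imwrite("pics/w1.png",i)
b,g,r=[i[:,:,k].astype(int) for k in range(3)]
k=((r>110)&(g<70)&(b<70)).astype(np.uint8)
n,l,st,c=cv2.connectedComponentsWithStats(k);j=1+st[1:,4].argmax();ys,xs=np.nonzero(l==j)
R=cv2.boxPoints(cv2.minAreaRect(np.c_[xs,ys].astype(np.float32)));print(st[j],R.tolist());w=px2w("wrist",R,.066,m);print(w,w.mean(0))
E
```

```text
time_s: 3.18
position: [0.4828, -0.1398, 0.1789]
tcp_rot: [[0.58, 0.814, -0.005], [0.814, -0.58, 0.002], [-0.002, -0.005, -1.0]]
wrist_force: [-0.4, 0.6, 0.6]
width: 0.0854
gripper_force: 0.0
[ 310  155   21   73 1382] [[309.9999694824219, 226.99996948242188], [309.9999694824219, 154.99996948242188], [329.9999694824219, 154.99996948242188], [329.9999694824219, 226.99996948242188]]
[[ 0.46157072 -0.156286    0.066     ]
 [ 0.49722965 -0.10701388  0.066     ]
 [ 0.51015158 -0.11619325  0.066     ]
 [ 0.47538367 -0.16607482  0.066     ]] [ 0.48608391 -0.13639199  0.066     ]
```

View pics/w1.png

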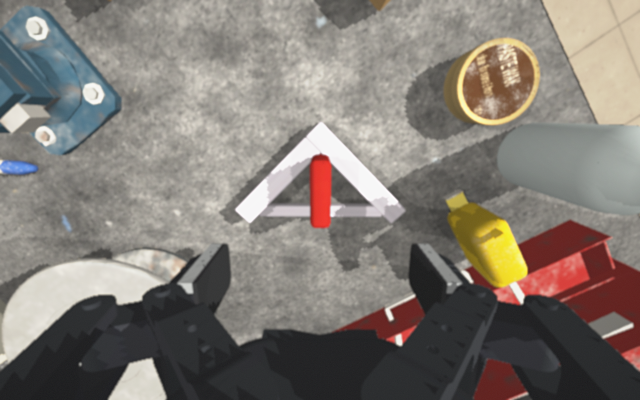

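The wrist view shows the handle centred between the jaws (u≈320, v 155–227) and lined up with them, so I'll descend and grip.

```bash
python3 -m pendant '[[[0.6,0.2,0,3.3,0,0,0],[0.6,0,0,3.3,0,0,0],[0.6,0,0,3.3,0,0,0],[0.6,0,0,2,0,0,0],[0.6,0,0,1.4,0,0,0],[0.6,0,0,0,0,0,0],[0.6,0,0,0,0,0,0]]]' 70
python3 -m pendant '[[[0,0,0,0,0,0,0],[0,0,0,0,0,0,0],[0,0,0,0,0,0,0],[0,0,0,0,0,0,0],[0,0,0,0,0,0,0],[0,0,0,0,0,0,0],[0,0,0,0,0,0,0],[0,0,0,0,0,0,0]]]' 70
```

```text
time_s: 3.82
position: [0.4864, -0.1384, 0.0485]
tcp_rot: [[0.581, 0.814, 0.001], [0.814, -0.581, -0.0], [0.0, 0.001, -1.0]]
wrist_force: [0.7, 0.5, 0.5]
width: 0.0511
gripper_force: 0.0
time_s: 4.48
position: [0.4868, -0.1387, 0.0492]
tcp_rot: [[0.582, 0.813, 0.003], [0.813, -0.582, -0.0], [0.002, 0.003, -1.0]]
wrist_force: [-0.4, 1.2, 6.7]
width: 0.0169
gripper_force: 70.0
```

The stud has to be swung inward from outside first, because pressing the square in can only open it. I'll leave the square where it is, nudge the stud slightly past square with closed fingers, then come back for the square.

```bash
python3 -m pendant '[[[0.6,0,0,0,0,0,0],[0.6,0,0,0,0,0,0],[0.6,0,0,0,0,0,0],[0.6,0,0,0,0,0,0],[0.6,0,0,-3.5,0,0,0],[0.6,0,0,-3.5,0,0,0],[0.6,0,0,-3.5,0,0,0],[0,0,0,0,0,0,0]]]' 70
python3 - <<'E'
from h import *
print(px2w("top",[[240,278],[278,278],[210,280],[198,272]],.06))
s=sense();p=s["position"];R=np.array(s["tcp_rot"]);d=np.array([.465,.181,p[2]])-p;print(p,R.T@d*100)
E
```

```text
time_s: 5.15
position: [0.4899, -0.1399, 0.1592]
tcp_rot: [[0.582, 0.813, 0.012], [0.813, -0.582, -0.004], [0.004, 0.012, -1.0]]
wrist_force: [1.1, 0.7, 1.2]
width: 0.0405
gripper_force: 0.0
[[0.37086611 0.10798536 0.06      ]
 [0.37702816 0.02725033 0.06      ]
 [0.36185434 0.17118465 0.06      ]
 [0.37653506 0.19898763 0.06      ]]
[ 0.48992024 -0.13990423  0.15921508] [ 24.64844409 -20.69877076  -0.1431662 ]
```

```bash
python3 -m pendant '[[[0,3.08,-2.59,0,0,0,0],[0,3.08,-2.59,0,0,0,0],[0,3.08,-2.59,0,0,0,0],[0,3.08,-2.59,0,0,0,0],[0,3.08,-2.59,0,0,0,0],[0,3.08,-2.59,0,0,0,0],[0,3.08,-2.59,0,0,0,0],[0,3.08,-2.59,0,0,0,0]]]'
python3 -m pendant '[[[0,0,0,3,0,0,0],[0,0,0,3,0,0,0],[0,0,0,3,0,0,0],[0,0,0,2.4,0,0,0],[0,0,0,1.2,0,0,0],[0,0,0,0,0,0,0]]]'
```

```text
time_s: 5.82
position: [0.46, 0.1842, 0.1522]
tcp_rot: [[0.582, 0.813, 0.0], [0.813, -0.582, -0.0], [0.0, 0.0, -1.0]]
wrist_force: [1.5, -0.1, -0.5]
width: -0.0001
gripper_force: 0.0
time_s: 6.32
position: [0.4577, 0.1813, 0.0229]
tcp_rot: [[0.582, 0.813, -0.007], [0.813, -0.582, -0.003], [-0.006, -0.004, -1.0]]
wrist_force: [-0.5, 0.6, 0.8]
width: 0.0001
gripper_force: 0.0
```

```bash
python3 -m pendant '[[[0,-0.91,0.73,-0.4,0,0,0],[0,-0.91,0.73,0,0,0,0],[0,-0.91,0.73,0,0,0,0],[0,-0.91,0.73,0,0,0,0],[0,-0.91,0.73,0,0,0,0],[0,-0.91,0.73,0,0,0,0],[0,0,0,0,0,0,0],[0,0,0,0,0,0,0]]]'
python3 - <<'E'
from h import *
i=grab_frame("top")[:,:,::-1];cv2.imwrite("pics/t2.png",cv2.resize(i[150:290,230:420],None,fx=4,fy=4,interpolation=cv2.INTER_CUBIC))
E
```

```text
time_s: 6.98
position: [0.4647, 0.1113, 0.0306]
tcp_rot: [[0.584, 0.812, 0.001], [0.812, -0.584, -0.0], [0.0, 0.001, -1.0]]
wrist_force: [0.1, 0.5, 0.2]
width: -0.0001
gripper_force: 0.0
```

View pics/t2.png

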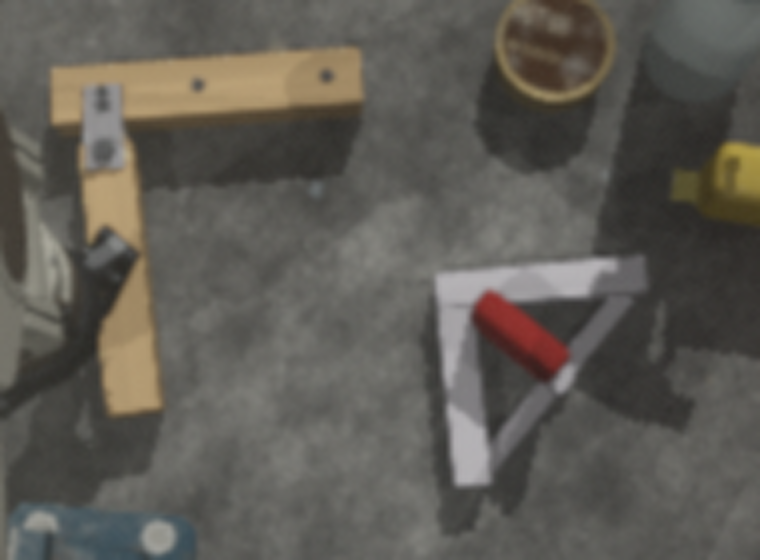

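The stud has swung in: its end corners are now at (108,415) and (161,408). The square has barely moved, with its heel at (435,275).

Run:
```python
from h import *
f=lambda c,z:px2w("top",(np.array(c,float)+.5)/4-.5+[230,150],z)[:,:2]
s=f([[108,415],[161,408]],.032).mean(0);d=s-[.576,.101];print(s,"stud",np.arctan2(d[0]*0+(-d[0]),1)*0+np.pi+.143-(np.arctan2(d[1],d[0])%(2*np.pi)))
q=f([[435,275],[647,257],[455,486]],.024);a=q[0]-q[1];b=q[0]-q[2];y=(np.arctan2(-a[0],a[1])+np.arctan2(b[1],b[0]))/2
o=q[0]-.042*np.array([np.cos(y)-np.sin(y),np.sin(y)+np.cos(y)]);print(q,y,"origin",o,f([[521,337]],.066))
p=sense()["position"];R=np.array(sense()["tcp_rot"]);print(R.T@(np.r_[o,p[2]]-p)*100)
```

```text
[0.43027283 0.06830693] stud -0.07769029873569488
[[ 0.52067258 -0.09304739]
 [ 0.54021398 -0.21297921]
 [ 0.40350624 -0.11217924]] 0.16168879707901762 origin [ 0.48598178 -0.14126095] [[ 0.48361207 -0.14076573]]
[-1.93316714e+01  1.64806913e+01  1.86065177e-03]
```

```bash
python3 -m pendant '[[[0,1.3,-1,0,0,0,0],[0,0,0,-3,0,0,0],[0,0,0,-3,0,0,0],[0,0,0,-3,0,0,0],[0,0,0,-3,0,0,0],[0.6,-2.06,1.75,0,0,0,0],[0.6,-2.06,1.75,0,0,0,0],[0.6,-2.06,1.75,0,0,0,0]]]'
python3 -m pendant '[[[0.6,-2.06,1.75,0,0,0,0],[0.6,-2.06,1.75,0,0,0,0],[0.6,-2.06,1.75,0,0,0,0],[0.6,-2.06,1.75,0,0,0,0],[0.6,-2.06,1.75,0,0,0,0],[0.6,-2.06,1.75,0,0,0,0],[0.6,-2.06,1.75,0,0,0,0],[0.6,0,0,0,0,0,0]]]'
python3 -m pendant '[[[0.6,0,0,0,0,0,0]]]'
python3 - <<'E'
from h import *
s=sense();p=s["position"];print(np.array(s["tcp_rot"]).T@(np.r_[.4853,-.141,.046]-p)*100)
E
```

```text
time_s: 7.7
position: [0.4712, 0.0481, 0.1513]
tcp_rot: [[0.579, 0.815, 0.002], [0.815, -0.579, 0.0], [0.001, 0.002, -1.0]]
wrist_force: [-0.3, -0.0, 0.1]
width: 0.0359
gripper_force: 0.0
time_s: 8.37
position: [0.4871, -0.1443, 0.1504]
tcp_rot: [[0.585, 0.811, 0.001], [0.811, -0.585, -0.003], [-0.001, 0.003, -1.0]]
wrist_force: [0.8, -0.4, 0.1]
width: 0.0514
gripper_force: 0.0
time_s: 8.45
position: [0.4864, -0.1414, 0.1501]
tcp_rot: [[0.583, 0.812, 0.0], [0.812, -0.583, 0.0], [0.0, -0.0, -1.0]]
wrist_force: [0.3, -0.5, -0.2]
width: 0.0512
gripper_force: 0.0
[-0.03914278 -0.11247742 10.41053969]
```

```bash
python3 -m pendant '[[[0.6,0,0,3.3,0,0,0],[0.6,0,0,3.3,0,0,0],[0.6,0,0,2.4,0,0,0],[0.6,0,0,1.4,0,0,0],[0.6,0,0,0,0,0,0],[0.6,0,0,0,0,0,0],[0,0,0,0,0,0,0],[0,0,0,0,0,0,0]]]' 70
python3 -m pendant '[[[0,0,0,0,0,0,0],[0,0,0,0,0,0,0],[0,0,0,0,0,0,0],[0,0,0,0,0,0,0],[0,0,0,0,0,0,0],[0,0,0,0,0,0,0]]]'
python3 -m pendant '[[[0,0,0,-1,0,0,0.02],[0,0,0,-0.5,0,0,0],[0,0,0,0,0,0,0],[0,0,0,0,0,0,0]]]'
python3 - <<'E'
from h import *
m=camera_model("wrist");s=sense();i=grab_frame("wrist")[:,:,::-1];cv2.imwrite("pics/w3.png",i)
E
```

```text
time_s: 9.12
position: [0.4876, -0.1404, 0.0478]
tcp_rot: [[0.581, 0.814, 0.003], [0.814, -0.581, -0.001], [0.001, 0.003, -1.0]]
wrist_force: [0.2, 0.1, -0.2]
width: 0.0284
gripper_force: 0.0
time_s: 9.62
position: [0.4874, -0.1405, 0.0479]
tcp_rot: [[0.582, 0.813, 0.003], [0.813, -0.582, 0.0], [0.002, 0.003, -1.0]]
wrist_force: [-0.7, 1.3, 6.2]
width: 0.0173
gripper_force: 69.9
time_s: 9.95
position: [0.4864, -0.1407, 0.0617]
tcp_rot: [[0.598, 0.801, 0.001], [0.801, -0.598, -0.0], [0.0, 0.001, -1.0]]
wrist_force: [0.4, -0.3, -3.4]
width: 0.0171
gripper_force: 68.7
```

View pics/w3.png

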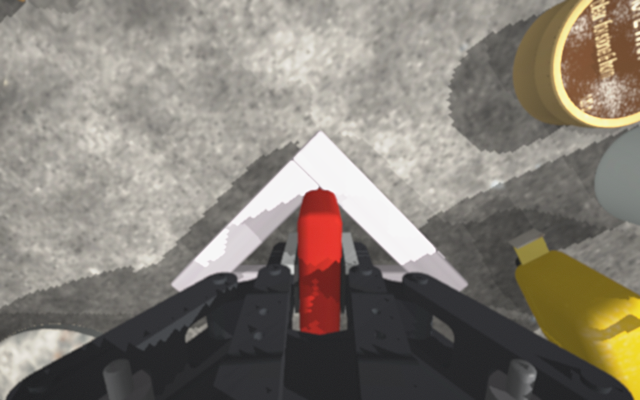

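The square is held and lifted. The heel sits on the jaw plane at (320,131) and the legs look symmetric.

Run:
```python
from h import *
s=sense();p=s["position"];R=np.array(s["tcp_rot"])
q=px2w("wrist",[[320,131],[173,287],[467,288]],.0378);a=q[0]-q[2];b=q[0]-q[1]
print(q,"yaws",np.arctan2(-a[0],a[1]),np.arctan2(b[1],b[0]),"tool yaw",np.arctan2(R[1,0],R[0,0])-np.pi/4)
rel=R.T@(q[0]-p);print("heel in tool cm",rel*100)
ps=.143;P=np.array([[np.cos(ps),-np.sin(ps)],[np.sin(ps),np.cos(ps)]]);O=np.array([.576,.101])
th=ps+np.pi/4;T=np.array([[np.cos(th),np.sin(th)],[np.sin(th),-np.cos(th)]])
for h in([.018-.02,-.015-.03],[.018,-.015]):
    w=O+P@h; t=w-T@rel[:2]; print(h,"heel",w,"tcp",t,"d tool cm",R[:2,:2].T@(t-p[:2])*100)
```

```text
[[ 0.52152207 -0.09463606  0.0378    ]
 [ 0.4048181  -0.11391341  0.0378    ]
 [ 0.53628651 -0.21265706  0.0378    ]] yaws 0.1244535285508685 0.16370338784546748 tool yaw 0.14432653069824242
heel in tool cm [5.80318472 0.09450992 2.34591181]
[-0.0020000000000000018, -0.045] heel [0.58043351 0.05617429] tcp [0.54490892 0.01027666] d tool cm [15.60977164 -4.30567009]
[0.018, -0.015] heel [0.59595397 0.08871834] tcp [0.56042938 0.04282071] d tool cm [19.14624039 -5.00808629]
```

```bash
python3 -m pendant '[[[0,1.95,-0.54,0,0,0,0],[0,1.95,-0.54,0,0,0,0],[0,1.95,-0.54,0,0,0,0],[0,1.95,-0.54,0,0,0,0],[0,1.95,-0.54,0,0,0,0],[0,1.95,-0.54,0,0,0,0],[0,1.95,-0.54,0,0,0,0],[0,1.95,-0.54,0,0,0,0]]]'
python3 -m pendant '[[[0,0,0,0.7,0,0,0],[0,0,0,0.5,0,0,0],[0,0,0,0,0,0,0],[0,0,0,0,0,0,0]]]'
python3 - <<'E'
from h import *
i=grab_frame("wrist")[:,:,::-1];cv2.imwrite("pics/w4.png",i);print(camera_model("wrist")["cam_to_world"])
E
```

```text
time_s: 10.67
position: [0.5445, 0.0112, 0.0605]
tcp_rot: [[0.598, 0.801, -0.002], [0.801, -0.598, -0.0], [-0.001, -0.001, -1.0]]
wrist_force: [0.8, 0.0, -3.9]
width: 0.0171
gripper_force: 68.6
time_s: 11.0
position: [0.5438, 0.0096, 0.0485]
tcp_rot: [[0.599, 0.801, -0.002], [0.801, -0.599, -0.001], [-0.002, -0.002, -1.0]]
wrist_force: [-0.1, -0.5, -4.0]
width: 0.0172
gripper_force: 68.9
[[ 8.01454642e-01 -5.76542070e-01 -1.58964453e-01  5.83411741e-01]
 [-5.98055160e-01 -7.72932408e-01 -2.11909222e-01  6.11832323e-02]
 [-6.94195451e-04  2.64905141e-01 -9.64274227e-01  1.72963612e-01]
 [ 0.00000000e+00  0.00000000e+00  0.00000000e+00  1.00000000e+00]]
```

View pics/w4.png

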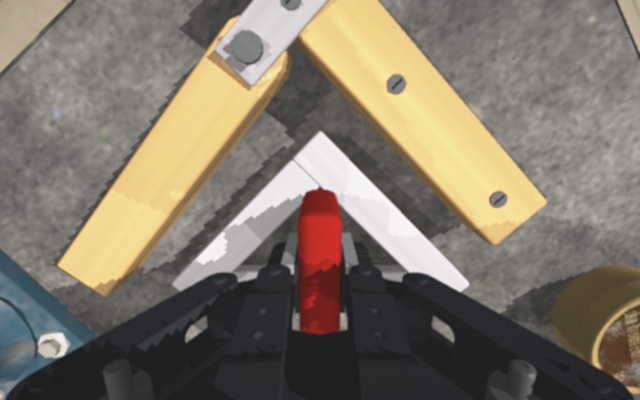

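The wrist view shows the square lying parallel to the plate (inner edge roughly (300,40)–(490,240)) with the stud swung in. The bolt head is at (246,47) and the heel at (320,131). I'll check the yaw and position with line fits.

Run:
```python
from h import *
i=cv2.imread("pics/w4.png");hsv=cv2.cvtColor(i,cv2.COLOR_BGR2HSV)
y=(cv2.inRange(hsv,(10,90,60),(30,255,255))>0)
w=(cv2.inRange(hsv,(0,0,165),(179,40,255))>0)
def fit(pts,z):
    vx,vy,x,yy=cv2.fitLine(np.array(pts,np.float32),cv2.DIST_HUBER,0,.01,.01).ravel()
    a=px2w("wrist",[[x,yy],[x+vx*50,yy+vy*50]],z)[:,:2];return a[0],(a[1]-a[0])/np.linalg.norm(a[1]-a[0])
# plate inner lower boundary: lowest yellow px per column
P=[(c,np.nonzero(y[:260,c])[0].max()) for c in range(340,480,3)]
p0,d=fit(P,0);d=d*np.sign(d[1]);print("plate yaw z0",np.arctan2(-d[0],d[1]))
S=[(c,np.nonzero(w[125:,c])[0].min()+125) for c in range(330,440,3)]
s0,e=fit(S,.0245);e=e*np.sign(e[1]);print("sq +x face yaw",np.arctan2(-e[0],e[1]))
n=np.array([d[1],-d[0]]);print("gap plate",(p0-s0)@n*1000)
L=[(c,np.nonzero(w[125:,c])[0].min()+125) for c in range(215,312,3)]
l0,f=fit(L,.0245);f=f*np.sign(f[0]);print("sq +y face yaw",np.arctan2(f[1],f[0]))
b=px2w("wrist",[[246,47]],.04)[0,:2];m=np.array([-f[1],f[0]]);print("bolt",b,"gap to stud at bolt line",(b-l0)@m*1000-15,"bolt to inner face",(p0-b)@n*1000)
```

```text
plate yaw z0 0.15080480497730886
sq +x face yaw 0.14631383143097307
gap plate 21.70567216339598
sq +y face yaw 0.14448266699510853
bolt [0.57560105 0.10059264] gap to stud at bolt line 30.13503652316289 bolt to inner face 18.767408877117667
```

```bash
python3 -m pendant '[[[0,0.45,0.45,0.05,0,0,0],[0,0.45,0.45,0,0,0,0],[0,0.45,0.45,0,0,0,0],[0,0,0,0,0,0,0],[0,0.53,-0.53,0,0,0,0],[0,0.53,-0.53,0,0,0,0],[0,0.53,-0.53,0,0,0,0],[0,0,0,0,0,0,0]]]'
python3 -m pendant '[[[0,0.25,-0.25,0,0,0,0],[0,0,0,0,0,0,0],[0,0.07,0.07,0,0,0,0],[0,0,0,0,0,0,0],[0,0,0,0,0,0,0]]]'
```

```text
time_s: 11.72
position: [0.5602, 0.0372, 0.0489]
tcp_rot: [[0.596, 0.803, 0.0], [0.803, -0.596, 0.001], [0.001, -0.0, -1.0]]
wrist_force: [-0.2, -0.4, -4.1]
width: 0.017
gripper_force: 69.1
time_s: 12.13
position: [0.5609, 0.039, 0.0488]
tcp_rot: [[0.598, 0.801, -0.0], [0.801, -0.598, 0.0], [0.0, -0.0, -1.0]]
wrist_force: [-0.7, 0.8, -3.4]
width: 0.0173
gripper_force: 69.1
```

```bash
for k in 1; do python3 -m pendant '[[[0,0.14,-0.14,0.05,0,0,0],[0,0,0,0,0,0,0],[0,0,0,0,0,0,0]]]'; python3 -m pendant '[[[0,0.14,-0.14,0,0,0,0],[0,0,0,0,0,0,0],[0,0,0,0,0,0,0]]]';python3 -m pendant '[[[0,0.07,0.07,0,0,0,0],[0,0,0,0,0,0,0],[0,0,0,0,0,0,0]]]'; done | egrep 'posi|rot|wrist'
```

```text
position: [0.5606, 0.0407, 0.0482]
tcp_rot: [[0.598, 0.801, -0.0], [0.801, -0.598, -0.0], [-0.0, 0.0, -1.0]]
wrist_force: [-0.3, -0.5, -3.7]
position: [0.5603, 0.0427, 0.0482]
tcp_rot: [[0.598, 0.801, -0.0], [0.801, -0.598, -0.0], [-0.0, 0.0, -1.0]]
wrist_force: [-0.8, -1.6, -3.5]
position: [0.5605, 0.0428, 0.0482]
tcp_rot: [[0.598, 0.801, -0.002], [0.801, -0.598, -0.0], [-0.001, -0.001, -1.0]]
wrist_force: [-3.6, -1.8, -0.9]
```

```bash
(python3 -m pendant '[[[0,0.07,-0.07,0,0,0,0],[0,0,0,0,0,0,0],[0,0,0,0,0,0,0]]]'; python3 -m pendant '[[[0,0.07,-0.07,0,0,0,0],[0,0,0,0,0,0,0],[0,0,0,0,0,0,0]]]') | egrep 'posi|rot|wrist'
python3 - <<'E'
from h import *
i=grab_frame("wrist")[:,:,::-1];cv2.imwrite("pics/w5.png",i)
E
```

```text
position: [0.5605, 0.0429, 0.0482]
tcp_rot: [[0.599, 0.801, -0.002], [0.801, -0.599, -0.002], [-0.003, 0.0, -1.0]]
wrist_force: [-3.4, -4.5, -1.5]
position: [0.5604, 0.043, 0.0483]
tcp_rot: [[0.599, 0.801, -0.001], [0.801, -0.599, -0.004], [-0.004, 0.001, -1.0]]
wrist_force: [-4.0, -8.0, 0.7]
```

View pics/w5.png

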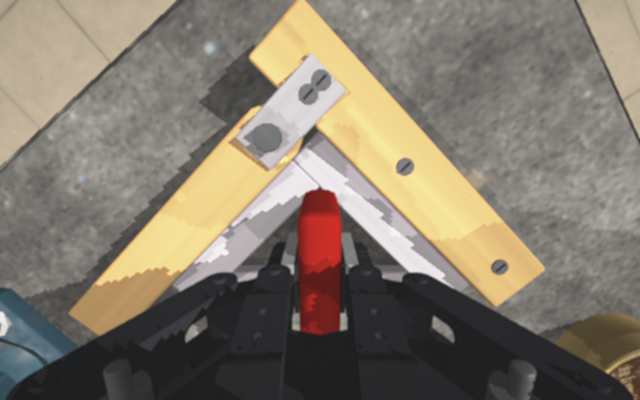

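The square is seated: both legs look flush along the plate and the stud, with the heel under the strap near (300,160). I'll add a touch more push onto the plate and let it settle.

```bash
python3 -m pendant '[[[0,0.04,0.04,0,0,0,0],[0,0,0,0,0,0,0],[0,0,0,0,0,0,0],[0,0,0,0,0,0,0],[0,0,0,0,0,0,0],[0,0,0,0,0,0,0]]]'
python3 - <<'E'
from h import *
i=grab_frame("wrist")[:,:,::-1];cv2.imwrite("pics/w6.png",i);hsv=cv2.cvtColor(i,cv2.COLOR_BGR2HSV)
y=(cv2.inRange(hsv,(10,90,60),(30,255,255))>0)
def fit(pts,z):
    vx,vy,x,yy=cv2.fitLine(np.array(pts,np.float32),cv2.DIST_HUBER,0,.01,.01).ravel()
    a=px2w("wrist",[[x,yy],[x+vx*50,yy+vy*50]],z)[:,:2];return (a[1]-a[0])/np.linalg.norm(a[1]-a[0])
d=fit([(c,np.nonzero(y[:300,c])[0].max()) for c in range(350,480,3)],.024);d=d*np.sign(d[1]);print("plate",np.arctan2(-d[0],d[1]))
e=fit([(c,np.nonzero(y[:,c])[0].max()) for c in range(180,250,2)],.024);e=e*np.sign(e[0]);print("stud",np.arctan2(e[1],e[0]))
e=fit([(c,np.nonzero(y[:,c])[0].min()) for c in range(100,220,3)],.032);e=e*np.sign(e[0]);print("stud outer",np.arctan2(e[1],e[0]))
R=sense()["tcp_rot"];print("tool",np.arctan2(R[1][0],R[0][0])-np.pi/4)
E
```

```text
time_s: 13.93
position: [0.5605, 0.043, 0.0483]
tcp_rot: [[0.599, 0.801, -0.002], [0.801, -0.599, -0.004], [-0.005, 0.001, -1.0]]
wrist_force: [-6.0, -7.8, 1.0]
width: 0.0171
gripper_force: 69.7
plate 0.14929932472610988
stud 0.14771496084441424
stud outer 0.14561083110783635
tool 0.14306290731690574
```

The stud and plate are square to within about 0.004 rad, both timbers are pressed at about 7 N, and the grip is firm. I'm handing in.

```bash
python3 -c "from station import *;print(job_done())"
```

```text
the job is handed in; nothing more can be done
None
```

I handed the job in at about 14 s of robot time: the square is still gripped at about 70 N and pressed flush into the corner at about 7 N on each timber. The stud measures within about 0.004 rad of square, and the tin, bottle and tape measure were not touched; the hand-in returned no verdict.

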